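# Change over the roll-top sample stores

## Task

Both roll-top sample stores on the test bench were left part-way. Roll the slatted door of the store with the blue knob fully open, so that its samples can be tested next, and roll the door of the store with the yellow knob fully shut, since that batch is finished.

Things in the scene. Friction and masses are not known exactly. Their poses are not given: they have to be found in the camera images.
- blue_door (a joint): Door of the blue-knob store, rad: 0 fully shut, 1.13 fully open (rolled back under the rear hood), with stops; stays where left, 3-6 N at the knob moves it. It turns about a level axis 30 mm above the bench, along the knob's y; the knob circles this at 172 mm radius, at 0.698 rad + joint value above the level towards the store's front. Fixed store: 200 mm wide, 260 deep, 172 high, rims 142 mm from the axis.
- blue_knob (a point): Centre of the blue knob: a blue cylinder 36 mm long (level, along this frame's y, the store's width), 22 mm across, on a post 42 mm out from the grey slats at the door's free edge; 141 mm above the bench when shut, 202 mm highest. Frame turns with the door; shut: x level from the store's front to its back, z up. Pinch its flat ends from above; it may pivot in the fingers.
- yellow_door (a joint): Door of the yellow-knob store, rad: 0 fully shut, 1.13 fully open (rolled back under the rear hood), with stops; stays where left, 3-6 N at the knob moves it. It turns about a level axis 30 mm above the bench, along the knob's y; the knob circles this at 172 mm radius, at 0.698 rad + joint value above the level towards the store's front. Fixed store: 200 mm wide, 260 deep, 172 high, rims 142 mm from the axis.
- yellow_knob (a point): Centre of the yellow knob: a yellow cylinder 36 mm long (level, along this frame's y, the store's width), 22 mm across, on a post 42 mm out from the grey slats at the door's free edge; 141 mm above the bench when shut, 202 mm highest. Frame turns with the door; shut: x level from the store's front to its back, z up. Pinch its flat ends from above; it may pivot in the fingers.

How it is judged:
By the outcome, as a careful person would: the job done as asked, in the order asked, and still so for the second after the job is handed in, with the robot touching nothing.
It also fails if it takes over 48 s, if anything falls off the work surface, if the arm or the gripper's body presses on something with over 40 N, if the wrist force passes 120 N, or if a joint passes its speed limit or range.

## Robot

A 6-joint arm with a two-finger parallel gripper is mounted at the origin on the work surface. World frame = base frame: x ahead of the robot, y to its left, z up, the work surface at z = 0. Lengths are in m, angles in degrees, forces in N, time in s.
With the tool pointing down it reaches from about 0.35 to 0.975 m from the base axis. Payload 7.1 kg.
Tool frame: the origin (TCP) lies on the front face of the gripper's body, between the roots of the fingers; the fingertips stand 80 mm ahead of it and the grasp point (between the pads) lies 61 mm ahead of it (manip.tip_extent is the distance from the TCP to the fingertips, in m); z points along the fingers, y is the direction in which the jaws open and shut (so a half turn about z gives the same grasp; the last joint's range is limited). The gripper opens to 88 mm and grips with 3 to 60 N. Pads are 20 mm wide; open, the fingers measure 115 mm over their backs; the gripper's body (75 mm by 178 mm) begins 61 mm behind the grasp point.
Start: joints at [-68.067, 24.242, 93.386, -0, 62.372, -1.089], TCP at [0.244, -0.575, 0.303] pointing down, gripper open.
Joint ranges: [-172.04, 172.04], [-51.8, 120.97], [4.93, 147.93], [-75.15, 255.16], [6.16, 154.13], [-145.62, 145.62]. Speed limits (degrees/s): [136.94, 136.94, 172.46, 180, 180, 180].

## Interface

Orientations are given as a 3x3 rotation matrix whose columns are the frame's x, y, z axes.
In Python, from cell import manip gives the robot as it stands. The module is installed in compiled form; this text tells all that it offers.
- The arm moves only by the shell command python3 -m handwheel 'ROWS'. ROWS is JSON, one flat list of numbers, 5 for each row, row after row: the finger opening in cm, from 0 to 8.78, then the shift along the tool's x, y, z in cm, then the turn about the tool's z in degrees. In form: [fingers, dx, dy, dz, roll, fingers, dx, dy, dz, roll, ...]. A call has 1 to 8 rows; each row shifts and turns the commanded pose from where the row before left it, along the tool's axes as they then stand; what a row does not reach is not made up. A row lasts 1/10 s, in which the tool goes at most 50 mm and 8.59 degrees, less where a joint would pass 70% of its speed; a pose out of reach is approached as far as the arm can. A call with a gripper value outside its range is refused whole. The fingers move at their own pace and stop on an object; the grip force is fixed at half the most. Time passes only in rows, so rows that do not move let the fingers close. It gives the time, the measured TCP pose, the force and the opening at its end, in the units of the state.
- manip.sense(): the state, without advancing time (a new reading comes with each control period).
- manip.snapshot(name): name is "scene" or "top" or "wrist"; returns a dict with "image" (400x640x3 uint8, red, green, blue), "mtx" (3x3 intrinsics, pixels), "k1" (the pictures are not rectified: a ray, as slopes to the right and down, at radius r is drawn at 1 + k1 r^2 times it, then the intrinsics apply), "camera_from_world" (4x4, takes a point from world to camera coordinates). Camera axes: x right, y up, looking along -z (the intrinsics and any distortion apply to the point x, -y, -z); pixel columns grow to the right and rows downward; lengths in m; the calibration is good to about 2 mm. A picture is of the moment at which its call begins. There is no depth.
- manip.close_job(): hands the job in, once; it reports no verdict.
The state is a dict: "time_s": time; "joints": joint angles; "dq": joint speeds; "joint_efforts": joint torques, N m; "eef_pos": TCP position; "ee_rot": TCP orientation; "force": force on the tool from outside, world axes, zero at the start; "moment": the same for the moment, N m; "grip_width": finger opening in m.
Only numpy, scipy, OpenCV 4.12 (cv2) and the standard library are available. Lean on these libraries where they do the work, as an engineer would, in place of code of your own. Each camera call takes 0.05 s, during which the arm holds its last target.

## Working session

There is one attempt and no reset: what is moved stays moved. The work goes in short steps, Python scripts to look and compute and a shell command to move; the robot and the scene stay as the last step left them, time stands still between calls to the robot, and variables do not carry over. Pictures are saved under pics/ and viewed, and the job is handed in when it is done.

```bash
mkdir -p pics; cat > h.py <<'E'
import numpy as np, cv2, json
from cell import manip
def snap(n,f):
    s=manip.snapshot(n); cv2.imwrite('pics/'+f,s['image'][:,:,::-1]); 
    np.savez('pics/'+f+'.npz',K=s['mtx'],k1=s['k1'],T=s['camera_from_world']); return s
def load(f): return np.load('pics/'+f+'.npz')
def proj(c,P):
    P=np.atleast_2d(P); T=c['T']; q=P@T[:3,:3].T+T[:3,3]
    u=q[:,0]/-q[:,2]; v=-q[:,1]/-q[:,2]; r2=u*u+v*v; k=1+float(c['k1'])*r2
    K=c['K']; return np.c_[K[0,0]*u*k+K[0,2],K[1,1]*v*k+K[1,2]]
def ray(c,px):
    K=c['K'];d=np.array([(px[0]-K[0,2])/K[0,0],(px[1]-K[1,2])/K[1,1]]);u=d.copy()
    for _ in range(30): u=d/(1+float(c['k1'])*(u@u))
    T=c['T'];R=T[:3,:3];o=-R.T@T[:3,3];w=R.T@np.array([u[0],-u[1],-1]);return o,w/np.linalg.norm(w)
def atz(c,px,z):
    o,w=ray(c,px);return o+w*(z-o[2])/w[2]
E
python3 - <<'E'
from h import *
for n in ['scene','top','wrist']: s=snap(n,n+'1.png')
print(manip.sense(),manip.tip_extent)
for n in ['scene','top','wrist']:
    c=load(n+'1.png');T=c['T'];print(n,-T[:3,:3].T@T[:3,3],c['k1'])
E
```

```text
{'time_s': 0.15, 'joints': array([-6.80675536e+01,  2.42721806e+01,  9.34191232e+01, -2.87303713e-04,
        6.23762976e+01, -1.08646023e+00]), 'dq': array([-1.66457763e-02, -7.61383206e-02, -1.63518337e-01, -3.64177992e-02,
        6.22234040e-02, -8.36768955e-05]), 'joint_efforts': array([-7.55290457e-04, -5.44986570e+01, -2.73919147e+01,  6.43753842e-02,
        2.03850801e-02, -7.37576579e-05]), 'eef_pos': array([ 0.24431554, -0.57490398,  0.30211958]), 'ee_rot': array([[ 9.20374962e-01,  3.91036738e-01, -4.44817363e-04],
       [ 3.91036991e-01, -9.20374314e-01,  1.09281517e-03],
       [ 1.79324046e-05, -1.17973976e-03, -9.99999304e-01]]), 'force': array([ 0.22074329,  0.47928271, -0.24443178]), 'moment': array([ 0.0662133 , -0.04056929, -0.02744161]), 'grip_width': 0.08785319755853613} 0.08
scene [ 0.89861389 -0.03561864  0.73754672] -0.03255426439801066
top [ 0.45177672 -0.02441951  0.90864296] 0.03180122978375447
wrist [ 0.31465951 -0.54383182  0.38402955] -0.06935802942430798
```

View pics/scene1.png

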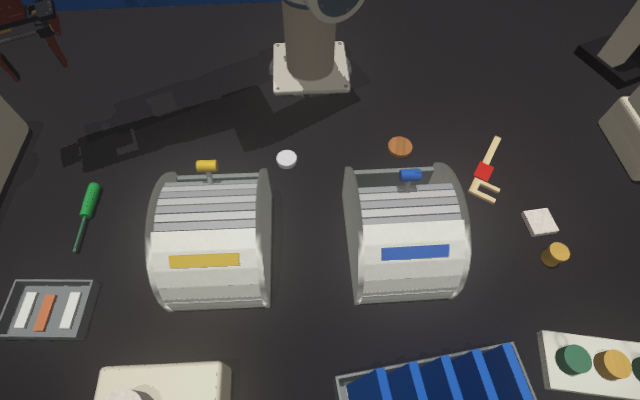

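View pics/top1.png

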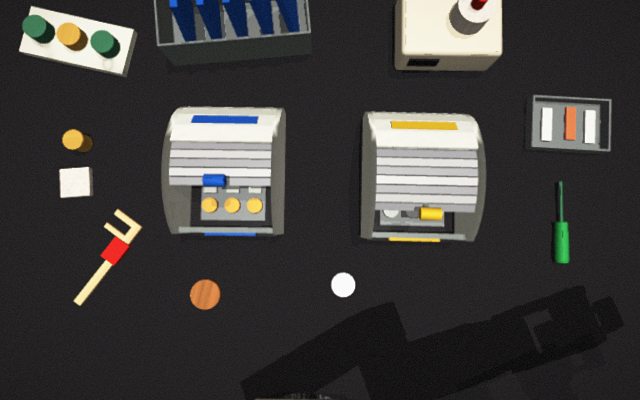

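View pics/wrist1.png

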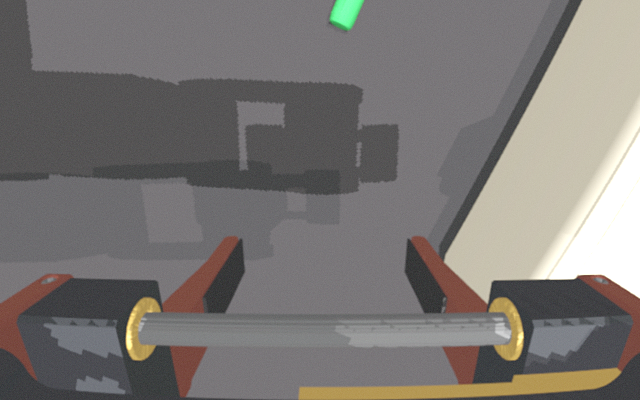

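The scene view shows yellow knob at (207,166) and blue at (410,175). The top view shows blue at (214,180) and yellow at (431,213), with both fronts facing the robot. I'll enlarge crops of both.

```bash
python3 - <<'E'
from h import *
t=cv2.imread('pics/top1.png');s=cv2.imread('pics/scene1.png')
f=lambda i,x,y,w,h,k:cv2.resize(i[y:y+h,x:x+w],None,fx=k,fy=k,interpolation=cv2.INTER_CUBIC)
a=np.vstack([np.hstack([f(t,155,100,140,150,2.8),f(t,355,100,140,150,2.8)])]);cv2.imwrite('pics/ct.png',a)
a=np.hstack([f(s,140,150,140,160,2.8),f(s,335,150,140,160,2.8)]);cv2.imwrite('pics/cs.png',a)
# colour centroids
for n in ['top','scene']:
    i=cv2.cvtColor(cv2.imread(f'pics/{n}1.png'),cv2.COLOR_BGR2HSV)
    for nm,lo,hi in [('b',(105,150,60),(125,255,255)),('y',(18,150,80),(32,255,255))]:
        m=cv2.inRange(i,lo,hi);k,l,st,ce=cv2.connectedComponentsWithStats(m)
        for j in range(1,k):
            if 60<st[j][4]<2000 : print(n,nm,st[j],ce[j].round(1))
E
```

```text
top b [169   0  27  41 637] [183.8  17.9]
top b [195   0  27  39 650] [210.3  16.3]
top b [222   0  25  36 582] [236.6  15. ]
top b [249   0  24  34 520] [263.1  14.4]
top b [276   0  23  32 473] [289.   13.5]
top b [192 116  66   7 436] [223.7 119.1]
top b [203 175  23  12 250] [214.  180.1]
top b [204 233  53   3 150] [228.7 234. ]
top y [ 57  23  30  27 458] [69.5 34.8]
top y [391 121  66   9 460] [423.8 125.2]
top y [ 62 129  23  21 355] [ 72.8 139.2]
top y [203 198  15  14 167] [209.8 204.4]
top y [225 198  15  14 164] [232.1 204.7]
top y [248 198  14  15 159] [254.5 205.1]
top y [419 207  23  13 276] [429.9 213.3]
top y [388 238  52   4 147] [413.8 239.6]
scene b [  53    0  205   11 1245] [132.4   3.1]
scene b [401 170  20   9 157] [410.6 173.5]
scene y [196 160  20  10 194] [205.8 164.5]
```

View pics/ct.png

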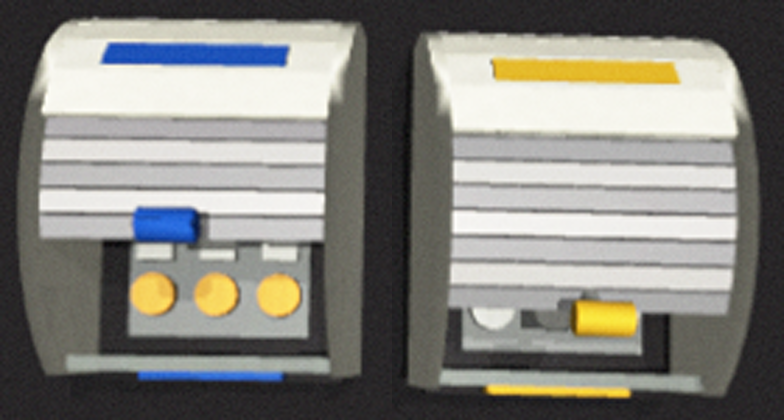

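View pics/cs.png

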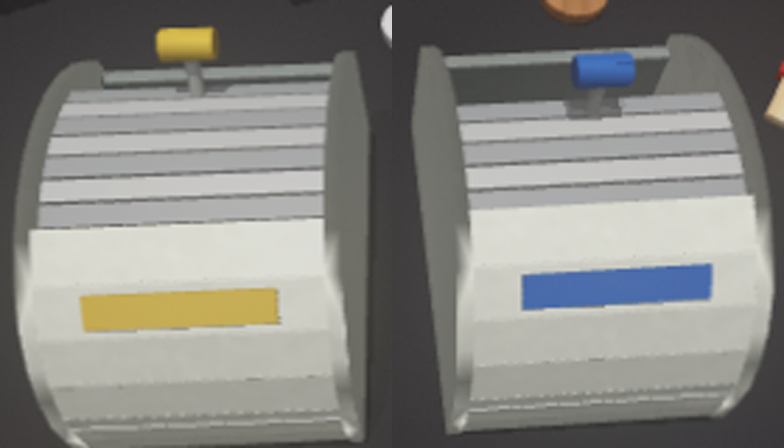

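```bash
python3 - <<'E'
from h import *
from scipy.optimize import least_squares
ct,cs=load('top1.png'),load('scene1.png')
def tri(a,b):
    o1,w1=ray(ct,a);o2,w2=ray(cs,b)
    A=np.c_[w1,-w2];t=np.linalg.lstsq(A,o2-o1,rcond=None)[0]
    p,q=o1+t[0]*w1,o2+t[1]*w2
    return (p+q)/2,np.linalg.norm(p-q)
for n,a,b in [('b',(155+166/2.8,100+225/2.8),(335+(603-392)/2.8,150+71/2.8)),('y',(355+(606-392)/2.8,100+319/2.8),(140+187/2.8,150+44/2.8))]:
    P,e=tri(a,b);s=(P[2]-.03)/.172;print(n,P,e,'q',np.arcsin(min(1,s))-.698 if s<1 else None)
def yaw(c,a,b,z):
    p,q=atz(c,a,z),atz(c,b,z);d=q-p;print('   yaw',np.degrees(np.arctan2(-d[0],d[1])),np.linalg.norm(d),p.round(3),q.round(3))
T=lambda x,y:(155+x/2.8,100+y/2.8); U=lambda x,y:(355+(x-392)/2.8,100+y/2.8)
print('blue'); yaw(ct,T(322,242),T(40,238),.155);yaw(ct,T(328,116),T(42,115),.172);yaw(ct,T(283,377),T(138,377),.04)
print('yel'); yaw(ct,U(727,314),U(448,305),.14);yaw(ct,U(738,137),U(450,132),.172);yaw(ct,U(631,394),U(487,390),.04)
S=lambda x,y:(335+(x-392)/2.8,150+y/2.8); V=lambda x,y:(140+x/2.8,150+y/2.8)
print('scene b');yaw(cs,S(470,211),S(752,196),.172); print('y');yaw(cs,V(28,232),V(322,219),.172)
E
```

```text
b [0.53521678 0.15522986 0.19829484] 0.0007794827741391571 q 0.6648567211831009
y [ 0.48503743 -0.21220866  0.18502651] 0.0024140186089384166 q 0.4248002068033352
blue
   yaw 0.12517094401899564 0.17864417270272384 [0.531 0.066 0.155] [0.531 0.245 0.155]
   yaw 0.8489729367814978 0.17845526781692447 [0.609 0.062 0.172] [0.606 0.241 0.172]
   yaw 0.8351438913101268 0.10501213724027171 [0.444 0.106 0.04 ] [0.442 0.211 0.04 ]
yel
   yaw -0.9185598515748571 0.17978412556432027 [ 0.492 -0.303  0.14 ] [ 0.495 -0.123  0.14 ]
   yaw -0.18237885273279247 0.17983592984231095 [ 0.601 -0.3    0.172] [ 0.602 -0.12   0.172]
   yaw -0.6086449109289139 0.1043849143900823 [ 0.438 -0.269  0.04 ] [ 0.439 -0.165  0.04 ]
scene b
   yaw 0.22065281933104294 0.17649956237492678 [0.616 0.064 0.172] [0.616 0.24  0.172]
y
   yaw -0.13690561462061585 0.17760441765710877 [ 0.611 -0.298  0.172] [ 0.612 -0.12   0.172]
```

Triangulation puts the blue knob at about (.535, .155, .198) with q≈0.66, and the yellow knob at about (.485, -.212, .182) with q≈0.39. The stores' yaw is about 0 and the axes lie at x≈0.57. The known sizes agree. I'll align the tool first.

```bash
python3 -m handwheel '[8.78,0,0,-1,8,8.78,0,0,-1,8,8.78,0,0,-0.5,7,8.78,0,0,0,0]'
```

```text
time_s: 0.55
eef_pos: [0.2445, -0.5754, 0.3283]
ee_rot: [[1.0, -0.001, 0.0], [-0.001, -1.0, -0.001], [0.0, 0.001, -1.0]]
force: [0.3, 0.2, 0.4]
grip_width: 0.0878
```

```bash
python3 -m handwheel '[8.78,1.4,-3.6,0,0,8.78,1.4,-3.6,0,0,8.78,1.4,-3.6,0,0,8.78,1.4,-3.6,0,0,8.78,1.4,-3.6,0,0,8.78,1.4,-3.6,0,0,8.78,1.4,-3.6,0,0,8.78,1.4,-3.6,0,0]'; python3 -m handwheel '[8.78,1.4,-3.6,0,0,8.78,1.4,-3.6,0,0,8.78,1.4,-3.6,0,0,8.78,1.4,-3.6,0,0,8.78,1.4,-3.6,0,0,8.78,1.4,-3.6,0,0,8.78,1.4,-3.6,0,0,8.78,0,0,0,0]'
```

```text
time_s: 1.35
eef_pos: [0.3564, -0.2855, 0.3273]
ee_rot: [[1.0, 0.004, -0.0], [0.004, -1.0, 0.0], [-0.0, -0.0, -1.0]]
force: [0.5, -0.0, 0.1]
grip_width: 0.0879
time_s: 2.15
eef_pos: [0.4552, -0.032, 0.3274]
ee_rot: [[1.0, 0.008, 0.0], [0.008, -1.0, 0.001], [0.0, -0.001, -1.0]]
force: [-1.1, -0.0, -0.1]
grip_width: 0.0877
```

Remaining: dx +8.0 cm, dy −18.7 cm.

```bash
python3 -m handwheel '[8.78,1.4,-3.2,0,0,8.78,1.4,-3.2,0,0,8.78,1.4,-3.2,0,0,8.78,1.4,-3.2,0,0,8.78,1.2,-3.1,0,0,8.78,1.2,-2.8,0,0,8.78,0,0,0,0,8.78,0,0,0,0]'; python3 - <<'E'
from h import *
snap('wrist','w2.png');snap('scene','s2.png');print(manip.sense()['joints'])
E
```

```text
time_s: 2.95
eef_pos: [0.5338, 0.1515, 0.3269]
ee_rot: [[1.0, 0.003, -0.001], [0.003, -1.0, -0.001], [-0.001, 0.001, -1.0]]
force: [1.6, 0.3, -0.5]
grip_width: 0.0876
[ 1.45523686e+01  1.67147202e+01  1.01101072e+02 -1.96298744e-02
  6.22592806e+01  1.04515869e+02]
```

View pics/w2.png

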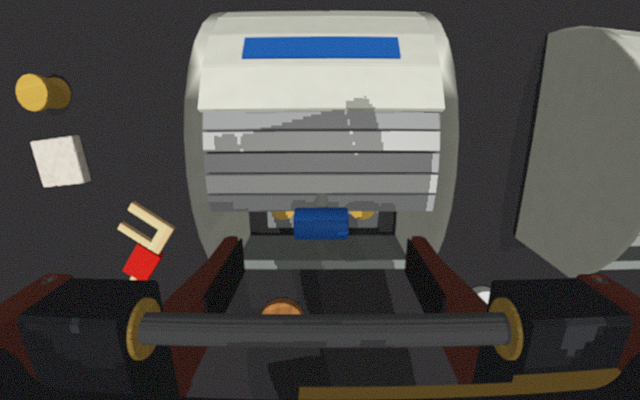

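View pics/s2.png

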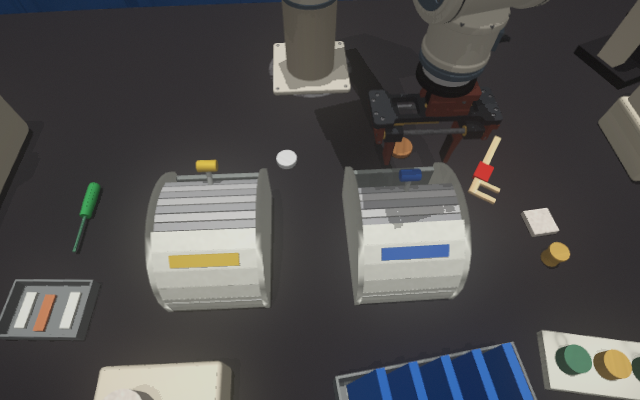

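The knob appears at (321,223) in the wrist view, centred between the fingertips (240–410). I'll check that against the projection.

```bash
python3 - <<'E'
from h import *
c=load('w2.png')
print(proj(c,[.535,.155,.198]), atz(c,(321,223),.198), proj(c,[.534,.1515,.327-.08]))
E
```

```text
[[320.21588651 221.187438  ]] [0.53369356 0.15446616 0.198     ] [[325.70352573 253.63495516]]
```

```bash
python3 -m handwheel '[8.78,0.1,-0.3,2,0,8.78,0,0,2,0,8.78,0,0,1.5,0,8.78,0,0,0.8,0,8.78,0,0,0,0,8.78,0,0,0,0]'; python3 - <<'E'
from h import *
snap('wrist','w3.png')
E
```

```text
time_s: 3.65
eef_pos: [0.5354, 0.1544, 0.2652]
ee_rot: [[1.0, -0.0, 0.001], [-0.0, -1.0, 0.0], [0.001, -0.0, -1.0]]
force: [0.5, 0.1, 0.2]
grip_width: 0.0877
```

View pics/w3.png

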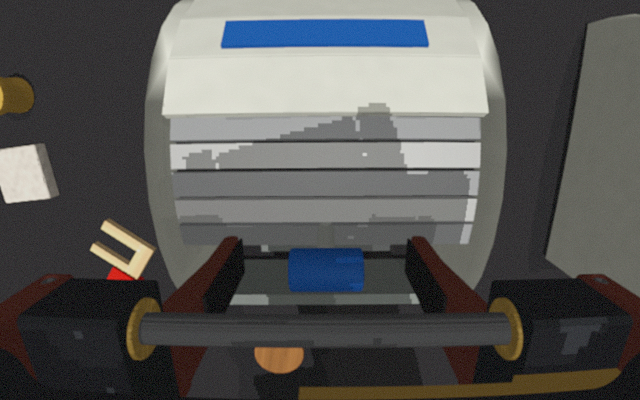

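The knob at (326,270) sits between the fingers. Closing.

```bash
python3 -m handwheel '[3,0,0,0,0,3,0,0,0,0,3,0,0,0,0,3,0,0,0,0,3,0,0,0,0,3,0,0,0,0]'; python3 - <<'E'
from h import *
snap('wrist','w4.png')
E
```

```text
time_s: 4.3
eef_pos: [0.5351, 0.1549, 0.2647]
ee_rot: [[1.0, 0.0, -0.0], [0.0, -1.0, 0.0], [-0.0, -0.0, -1.0]]
force: [0.3, -0.1, 0.4]
grip_width: 0.0434
```

View pics/w4.png

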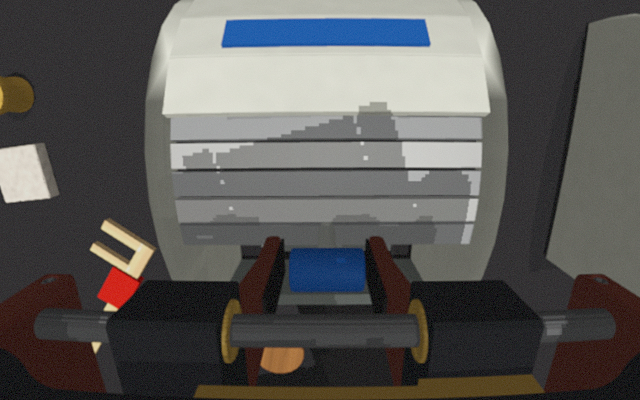

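```bash
python3 -m handwheel '[3,0,0,0,0,3,0,0,0,0,3,0,0,0,0]'; python3 - <<'E'
import numpy as np
for n,q0,q1 in[('b',.665,1.15),('y',.385,-.02)]:
    t=np.linspace(q0,q1,9)+.698;x=-17.2*np.cos(t);z=17.2*np.sin(t);print(n,np.diff(x).round(2),(-np.diff(z)).round(2),x[[0,-1]],z[[0,-1]])
E
```

```text
time_s: 4.65
eef_pos: [0.5351, 0.154, 0.2646]
ee_rot: [[1.0, 0.001, -0.0], [0.001, -1.0, -0.002], [-0.0, 0.002, -1.0]]
force: [-0.7, -4.8, 0.7]
grip_width: 0.0357
b [1.03 1.04 1.04 1.04 1.04 1.03 1.02 1.01] [-0.18 -0.12 -0.06  0.    0.07  0.13  0.19  0.25] [-3.54843112  4.70707492] [16.82999217 16.54338072]
y [-0.76 -0.74 -0.71 -0.69 -0.66 -0.63 -0.6  -0.56] [0.43 0.47 0.5  0.54 0.57 0.6  0.63 0.66] [ -8.06130243 -13.39585448] [15.19392652 10.7884699 ]
```

```bash
python3 -m handwheel '[3,1,0,-0.18,0,3,1,0,-0.12,0,3,1,0,-0.06,0,3,1,0,0,0,3,0,0,0,0]'
```

```text
time_s: 5.15
eef_pos: [0.575, 0.1542, 0.2668]
ee_rot: [[1.0, 0.0, -0.003], [0.0, -1.0, -0.002], [-0.003, 0.002, -1.0]]
force: [1.3, -4.1, -7.9]
grip_width: 0.0354
```

```bash
python3 -m handwheel '[3,1,0,0.15,0,3,1,0,0.15,0,3,1,0,0.2,0,3,0.7,0,0.18,0,3,0,0,0,0]'
```

```text
time_s: 5.65
eef_pos: [0.6117, 0.1543, 0.261]
ee_rot: [[1.0, 0.0, -0.003], [0.0, -1.0, -0.001], [-0.003, 0.001, -1.0]]
force: [-2.6, -4.6, -2.2]
grip_width: 0.0354
```

```bash
python3 -m handwheel '[3,0.3,0,0.07,0,3,0,0,0,0]'; python3 -m handwheel '[3,0.3,0,0.08,0,3,0,0,0,0]';  python3 -m handwheel '[3,0.3,0,0.08,0,3,0,0,0,0]'
```

```text
time_s: 5.85
eef_pos: [0.6122, 0.1543, 0.2609]
ee_rot: [[1.0, 0.0, -0.008], [0.0, -1.0, -0.002], [-0.008, 0.002, -1.0]]
force: [-15.2, -4.7, 9.1]
grip_width: 0.0359
time_s: 6.05
eef_pos: [0.6129, 0.1543, 0.2608]
ee_rot: [[1.0, 0.0, -0.013], [0.0, -1.0, -0.002], [-0.013, 0.002, -1.0]]
force: [-27.0, -4.9, 21.6]
grip_width: 0.0356
time_s: 6.25
eef_pos: [0.6154, 0.1544, 0.2602]
ee_rot: [[1.0, 0.0, -0.014], [0.0, -1.0, -0.002], [-0.014, 0.002, -1.0]]
force: [-29.3, -6.2, 24.7]
grip_width: 0.0355
```

The force rises at x≈.612, which suggests the stop. I'll check with pictures.

```bash
python3 -m handwheel '[3,-0.4,0,-0.1,0,3,0,0,0,0]'; python3 - <<'E'
from h import *
snap('wrist','w5.png');snap('top','t5.png');s=snap('scene','s5.png')
i=s['image'][:,:,::-1][130:310,300:500];cv2.imwrite('pics/s5c.png',cv2.resize(i,None,fx=3.3,fy=3.3,interpolation=2))
E
```

```text
time_s: 6.45
eef_pos: [0.6145, 0.1543, 0.2603]
ee_rot: [[1.0, 0.001, -0.005], [0.001, -1.0, -0.002], [-0.005, 0.002, -1.0]]
force: [-10.9, -4.7, 7.0]
grip_width: 0.0358
```

View pics/w5.png

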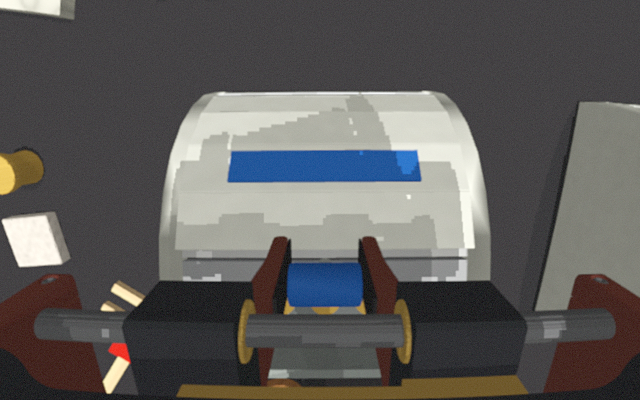

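View pics/s5c.png

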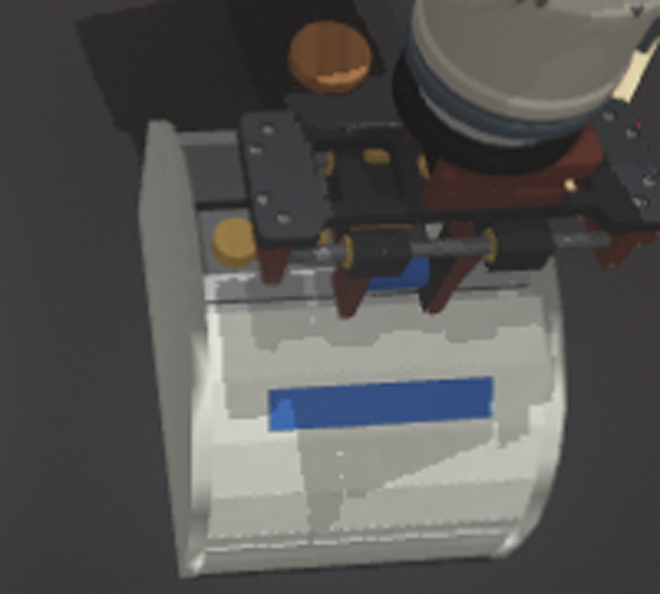

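The door is nearly under the hood. I'll release, retreat and measure the joint value.

```bash
python3 -m handwheel '[8.78,0,0,0,0,8.78,0,0,0,0,8.78,0,0,0,0,8.78,0,0,0,0,8.78,0,0,0,0,8.78,0,0,-2,0,8.78,0,0,-2,0,8.78,0,0,-2,0]';python3 -m handwheel '[8.78,-3,2,-2,0,8.78,-4,3,0,0,8.78,-4,4,0,0,8.78,-3,4,0,0,8.78,0,0,0,0,8.78,0,0,0,0]'; python3 - <<'E'
from h import *
snap('wrist','w6.png')
s=snap('top','t6.png')['image'][:,:,::-1];z=snap('scene','s6.png')['image'][:,:,::-1]
f=lambda i,x,y,w,h,k:cv2.resize(i[y:y+h,x:x+w],None,fx=k,fy=k,interpolation=cv2.INTER_CUBIC)
cv2.imwrite('pics/c6.png',np.hstack([f(s,155,100,140,150,2.8),f(z,335,150,140,150,2.8)]))
E
```

```text
time_s: 7.4
eef_pos: [0.6172, 0.155, 0.3207]
ee_rot: [[1.0, 0.0, -0.0], [0.0, -1.0, -0.0], [-0.0, 0.0, -1.0]]
force: [0.2, -0.1, 0.6]
grip_width: 0.0877
time_s: 8.0
eef_pos: [0.4818, 0.0289, 0.3407]
ee_rot: [[1.0, -0.002, 0.001], [-0.002, -1.0, 0.0], [0.001, -0.0, -1.0]]
force: [1.3, -0.4, 0.5]
grip_width: 0.088
```

View pics/c6.png

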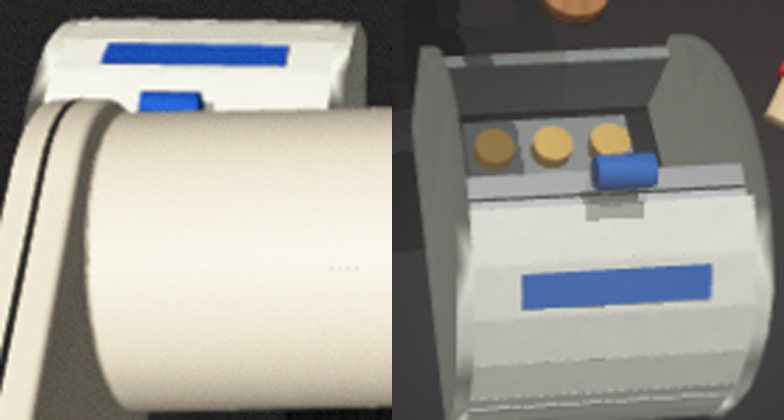

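View pics/w6.png

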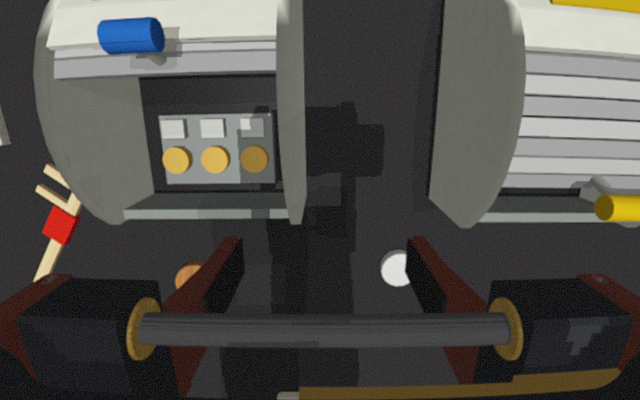

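```bash
python3 - <<'E'
from h import *
from scipy.optimize import least_squares
ct,cs,w2,w6=load('top1.png'),load('scene1.png'),load('w2.png'),load('w6.png')
ob=[(ct,(155+166/2.8,100+225/2.8),0),(cs,(335+211/2.8,150+71/2.8),0),(w2,(321,223),0),(cs,(335+(626-392)/2.8,150+171/2.8),1),(w6,(131,35.5),1)]
def P(v,k): t=.698+v[2+k];return [v[0]-.172*np.cos(t),v[1],.03+.172*np.sin(t)]
r=least_squares(lambda v:np.concatenate([(proj(c,P(v,k))[0]-p) for c,p,k in ob]),[.57,.155,.66,1.1])
print(r.x,r.fun.round(1),P(r.x,1),np.sqrt(np.diag(np.linalg.inv(r.jac.T@r.jac))))
r2=least_squares(lambda v:np.concatenate([(proj(c,P([v[0],v[1],v[2],1.13],k))[0]-p) for c,p,k in ob]),[.57,.155,.66])
print(r2.x,r2.fun.round(1),r2.cost,r.cost)
E
```

```text
[0.56413479 0.15489783 0.69956995 1.11552521] [-0.2  0.3 -0.3 -0.7 -0.7 -0.4 -0.9 -0.8  0.3 -0.4] [np.float64(0.6054754018048681), np.float64(0.1548978255124897), np.float64(0.1969579396119672)] [0.00479928 0.00050517 0.0301371  0.02974171]
[0.56182304 0.15502761 0.71391053] [-0.4  0.2 -0.2 -0.8 -0.9 -0.4 -0.9 -0.6  0.6 -0.3] 1.6575401330389228 1.5349959962769417
```

The image fit gives q≈1.12±0.03, so it can't settle whether the door is at the stop. I'll check by pushing the knob from its front with closed fingers.

```bash
python3 -m handwheel '[0,2,-3,0,0,0,2,-3.5,0,0,0,2,-3.5,0,0,0,1.8,-2.6,0,0,0,0,0,0,0,0,0,0,2,0,0,0,0,2,0,0,0,0,2,0]'; python3 -m handwheel '[0,0,0,1,0,0,0,0,0,0,0,0.6,0,0,0,0,0.6,0,0,0,0,0,0,0,0]'
```

```text
time_s: 8.95
eef_pos: [0.5597, 0.156, 0.2791]
ee_rot: [[1.0, 0.002, -0.0], [0.002, -1.0, -0.0], [-0.0, 0.0, -1.0]]
force: [1.1, -0.8, 0.4]
grip_width: 0.0272
time_s: 9.45
eef_pos: [0.5733, 0.1557, 0.2713]
ee_rot: [[1.0, 0.0, 0.003], [0.0, -1.0, 0.001], [0.003, -0.001, -1.0]]
force: [0.6, -0.6, -0.1]
grip_width: 0.0004
```

```bash
for i in 1 2 3 4 5; do python3 -m handwheel '[0,0.4,0,0,0,0,0,0,0,0]' | grep -E 'eef|^force'; done
```

```text
eef_pos: [0.5764, 0.1556, 0.2706]
force: [-0.1, -0.7, -0.1]
eef_pos: [0.5802, 0.1556, 0.2703]
force: [0.4, 0.3, 0.5]
eef_pos: [0.5838, 0.1556, 0.27]
force: [-0.7, -0.3, 0.2]
eef_pos: [0.5847, 0.1556, 0.2699]
force: [-15.5, 0.6, 11.1]
eef_pos: [0.5856, 0.1556, 0.2699]
force: [-28.7, 1.2, 21.2]
```

The knob meets hard resistance at x≈.605 (28 N, moving under 1 mm), so blue is at its open stop. Backing off and going to yellow.

```bash
python3 -m handwheel '[0,-1,0,0,0,0,-1,0,0,0,0,0,0,-2,0,0,0,0,-2.5,0,0,0,0,-2,0,8.78,-1,3,0,0,8.78,-1,3.6,0,0,8.78,-1,3.6,0,0]'; python3 -m handwheel '[8.78,-1,3.6,0,0,8.78,-1,3.6,0,0,8.78,-1,3.6,0,0,8.78,-1,3.6,0,0,8.78,0,3.6,0,0,8.78,0,3.6,0,0,8.78,0,0,0,0,8.78,0,0,0,0]'
```

```text
time_s: 11.25
eef_pos: [0.5415, 0.0527, 0.3354]
ee_rot: [[1.0, 0.002, 0.001], [0.002, -1.0, -0.0], [0.001, 0.0, -1.0]]
force: [1.3, 0.4, 0.8]
grip_width: 0.0211
time_s: 12.05
eef_pos: [0.5018, -0.1629, 0.3351]
ee_rot: [[1.0, -0.002, 0.0], [-0.002, -1.0, 0.0], [0.0, -0.0, -1.0]]
force: [-0.7, -0.3, -0.3]
grip_width: 0.0851
```

```bash
python3 -m handwheel '[8.78,-1,2.5,0,0,8.78,-0.6,2.4,0,0,8.78,0,0,0,0,8.78,0,0,0,0]'; python3 - <<'E'
from h import *
snap('wrist','w7.png');snap('scene','s7.png')
E
```

```text
time_s: 12.45
eef_pos: [0.486, -0.2105, 0.3351]
ee_rot: [[1.0, 0.0, 0.0], [0.0, -1.0, 0.0], [0.0, -0.0, -1.0]]
force: [0.0, 0.8, -0.6]
grip_width: 0.0875
```

View pics/w7.png

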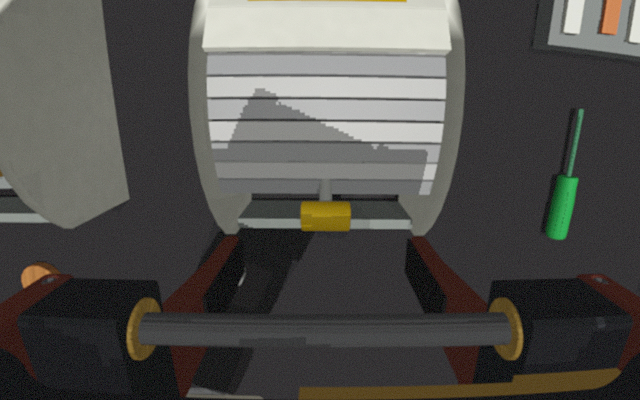

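View pics/s7.png

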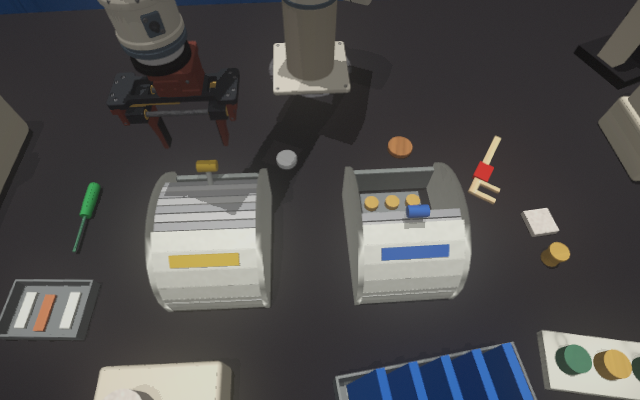

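The yellow knob is at (326,217) in the wrist view, between the fingers. The blue door stays open, with its samples visible.

```bash
python3 - <<'E'
from h import *
from scipy.optimize import least_squares
ob=[(load('top1.png'),(355+214/2.8,100+319/2.8)),(load('scene1.png'),(140+187/2.8,150+44/2.8)),(load('w7.png'),(326,217))]
r=least_squares(lambda v:np.concatenate([proj(c,v)[0]-p for c,p in ob]),[.485,-.21,.18])
x,y,z=r.x;t=np.arcsin((z-.03)/.172);print(r.x,r.fun.round(1),t-.698,x+.172*np.cos(t))
E
```

```text
[ 0.48439679 -0.21108112  0.187288  ] [-1.1  0.4 -0.3 -1.1  0.3 -0.5] 0.456184178902018 0.5539991240191433
```

```bash
python3 -m handwheel '[8.78,-0.2,0.05,2.5,0,8.78,0,0,2.5,0,8.78,0,0,2,0,8.78,0,0,1.5,0,8.78,0,0,0,0,8.78,0,0,0,0]'; python3 - <<'E'
from h import *
snap('wrist','w8.png')
E
```

```text
time_s: 13.15
eef_pos: [0.4843, -0.2113, 0.2504]
ee_rot: [[1.0, 0.001, -0.0], [0.001, -1.0, 0.0], [-0.0, -0.0, -1.0]]
force: [-0.2, 0.3, -1.3]
grip_width: 0.0878
```

View pics/w8.png

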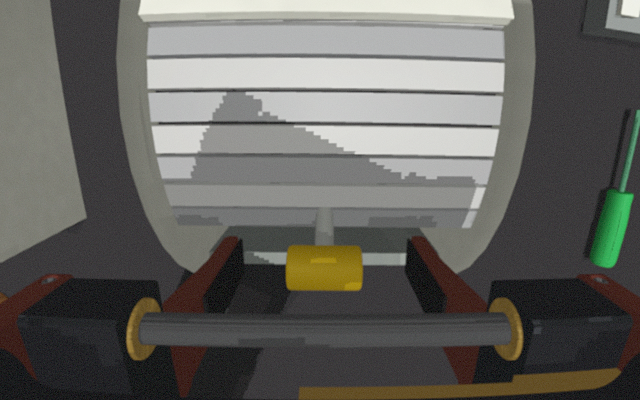

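```bash
python3 -m handwheel '[3,0,0,0,0,3,0,0,0,0,3,0,0,0,0,3,0,0,0,0,3,0,0,0,0,3,0,0,0,0,3,0,0,0,0,3,0,0,0,0]';python3 -m handwheel '[3,0,0,0,0,3,-0.77,0,0.38,0,3,0,0,0,0]'; python3 - <<'E'
import numpy as np
t=np.linspace(.43,-.02,9)+.698;print((-17.2*np.diff(np.cos(t))).round(2),(-17.2*np.diff(np.sin(t))).round(2))
E
```

```text
time_s: 14.0
eef_pos: [0.4838, -0.2112, 0.2501]
ee_rot: [[1.0, -0.001, -0.001], [-0.001, -1.0, 0.002], [-0.001, -0.002, -1.0]]
force: [0.7, 4.5, 1.6]
grip_width: 0.0356
time_s: 14.3
eef_pos: [0.4761, -0.2111, 0.2464]
ee_rot: [[1.0, -0.0, 0.001], [-0.0, -1.0, 0.002], [0.001, -0.002, -1.0]]
force: [0.4, 6.7, 0.8]
grip_width: 0.0359
[-0.86 -0.84 -0.81 -0.78 -0.74 -0.71 -0.67 -0.63] [0.44 0.49 0.53 0.58 0.62 0.66 0.7  0.74]
```

```bash
python3 -m handwheel '[3,-0.84,0,0.5,0,3,-0.81,0,0.54,0,3,0,0,0,0]';python3 -m handwheel '[3,-0.78,0,0.58,0,3,-0.74,0,0.62,0,3,0,0,0,0]'
```

```text
time_s: 14.6
eef_pos: [0.4587, -0.211, 0.2357]
ee_rot: [[1.0, -0.0, -0.001], [-0.0, -1.0, 0.002], [-0.001, -0.002, -1.0]]
force: [-2.5, 5.5, 2.4]
grip_width: 0.0355
time_s: 14.9
eef_pos: [0.4432, -0.2109, 0.2234]
ee_rot: [[1.0, -0.0, -0.002], [-0.0, -1.0, 0.002], [-0.002, -0.002, -1.0]]
force: [-2.7, 4.4, 2.0]
grip_width: 0.0358
```

```bash
python3 -m handwheel '[3,-0.71,0,0.66,0,3,0,0,0,0]';python3 -m handwheel '[3,-0.45,0,0.5,0,3,0,0,0,0]';python3 -m handwheel '[3,-0.25,0,0.28,0,3,0,0,0,0]'
```

```text
time_s: 15.1
eef_pos: [0.4361, -0.2108, 0.2168]
ee_rot: [[1.0, -0.0, -0.002], [-0.0, -1.0, 0.002], [-0.002, -0.002, -1.0]]
force: [-2.7, 6.0, 1.4]
grip_width: 0.0354
time_s: 15.3
eef_pos: [0.4314, -0.2108, 0.2118]
ee_rot: [[1.0, -0.0, -0.003], [-0.0, -1.0, 0.003], [-0.003, -0.003, -1.0]]
force: [-3.4, 4.9, 1.9]
grip_width: 0.0358
time_s: 15.5
eef_pos: [0.4291, -0.2108, 0.2092]
ee_rot: [[1.0, -0.0, -0.003], [-0.0, -1.0, 0.003], [-0.003, -0.003, -1.0]]
force: [-4.1, 6.0, 4.6]
grip_width: 0.0356
```

```bash
python3 -m handwheel '[3,-0.25,0,0.3,0,3,0,0,0,0]';python3 -m handwheel '[3,-0.25,0,0.3,0,3,0,0,0,0]'
```

```text
time_s: 15.7
eef_pos: [0.4266, -0.2108, 0.2062]
ee_rot: [[1.0, -0.0, -0.003], [-0.0, -1.0, 0.003], [-0.003, -0.003, -1.0]]
force: [-3.6, 6.5, 3.3]
grip_width: 0.0359
time_s: 15.9
eef_pos: [0.4241, -0.2108, 0.2032]
ee_rot: [[1.0, -0.0, -0.003], [-0.0, -1.0, 0.003], [-0.003, -0.003, -1.0]]
force: [-3.4, 7.4, 2.9]
grip_width: 0.0358
```

```bash
for i in 1 2 3; do python3 -m handwheel '[3,-0.22,0,0.28,0,3,0,0,0,0]'|grep -E 'eef|^force'; done
```

```text
eef_pos: [0.4229, -0.2108, 0.2017]
force: [-2.1, 10.6, 17.8]
eef_pos: [0.4226, -0.2108, 0.2007]
force: [-0.7, 17.4, 33.4]
eef_pos: [0.4217, -0.2108, 0.1987]
force: [1.7, 21.5, 39.0]
```

That is a firm stop at TCP z≈.2015, so the knob is at about .141, which is the shut height. Relaxing, releasing and retreating.

```bash
python3 -m handwheel '[3,0.1,0,-0.5,0,3,0,0,0,0,8.78,0,0,0,0,8.78,0,0,0,0,8.78,0,0,0,0,8.78,0,0,0,0,8.78,0,0,0,0,8.78,0,0,0,0]'; python3 -m handwheel '[8.78,0,0,-2,0,8.78,0,0,-3,0,8.78,0,0,-3,0,8.78,0,0,-3,0,8.78,-1,3,0,0,8.78,-1,3,0,0,8.78,0,0,0,0,8.78,0,0,0,0]';  python3 - <<'E'
from h import *
snap('wrist','w9.png');
s=snap('top','t9.png')['image'][:,:,::-1];z=snap('scene','s9.png')['image'][:,:,::-1]
f=lambda i,x,y,w,h,k:cv2.resize(i[y:y+h,x:x+w],None,fx=k,fy=k,interpolation=cv2.INTER_CUBIC)
cv2.imwrite('pics/c9.png',np.hstack([f(s,355,100,140,150,2.8),f(z,140,150,140,150,2.8)]))
E
```

```text
time_s: 17.3
eef_pos: [0.4197, -0.2121, 0.2002]
ee_rot: [[1.0, 0.0, -0.0], [0.0, -1.0, -0.0], [-0.0, 0.0, -1.0]]
force: [0.3, -0.7, -0.8]
grip_width: 0.0803
time_s: 18.1
eef_pos: [0.3995, -0.2722, 0.31]
ee_rot: [[1.0, -0.001, -0.0], [-0.001, -1.0, 0.0], [-0.0, -0.0, -1.0]]
force: [0.9, 0.6, -0.3]
grip_width: 0.0875
```

View pics/c9.png

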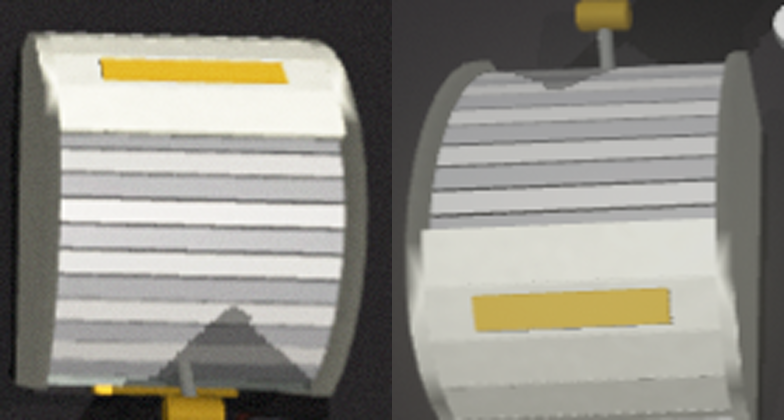

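View pics/s9.png

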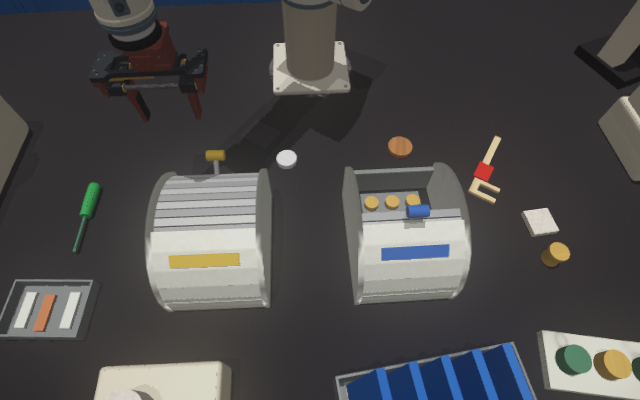

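View pics/w9.png

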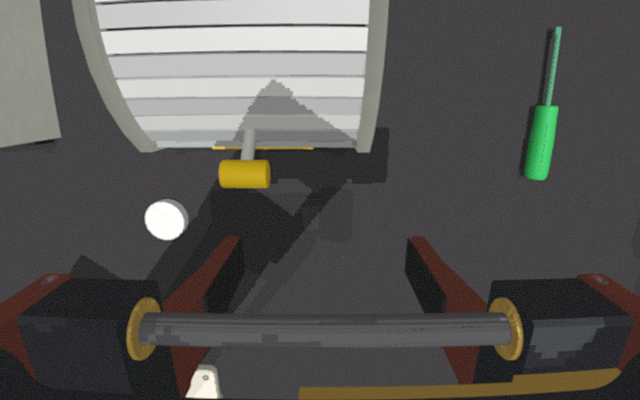

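```bash
python3 - <<'E'
from h import *
from scipy.optimize import least_squares
ob=[(load('scene1.png'),(140+(603-392)/2.8,150+15/2.8)),(load('w9.png'),(245,174)),(load('top1.png'),(355+194/2.8,100+413/2.8))]
for o in (ob,ob[:2]):
    r=least_squares(lambda v:np.concatenate([proj(c,v)[0]-p for c,p in o]),[.43,-.21,.14]);print(r.x,r.fun.round(1))
print(manip.sense()['force'])
E
```

```text
[ 0.42611451 -0.21016658  0.14249843] [-0.2 -0.8  0.3 -0.4 -0.7  0.3]
[ 0.42549048 -0.20955457  0.14036451] [ 0.4 -0.4  0.2 -0.2]
[-0.3302575   1.35356499  0.00227257]
```

The knob is at z≈.141, as it must be when shut. The robot is clear, so I'm handing in.

```bash
python3 -c "
from cell import manip
print(manip.close_job())"
```

```text
the job is handed in; nothing more can be done
None
```

Both doors are done in the order asked: the blue-knob store was rolled open first, then the yellow-knob store was rolled shut. I handed the job in at about 18 s, with the gripper open and touching nothing.

- **Blue (open):** After I let go, I pushed the knob again with closed fingers. It met a hard stop, moving less than 1 mm at 28 N. From the images alone the joint read 1.12 ± 0.03 rad against 1.13, so they could not confirm fully open and I relied on the push. The last scene picture shows the door still open with its samples in view.
- **Yellow (shut):** It met a firm stop, with the force rising to about 40 N and the pads slipping slightly on the knob. The knob's measured height afterwards was 140–142 mm, against 141 mm when shut, and the pictures show the slats down to the front bar.

The two stores' axis positions along x varied by about 5 to 10 mm between measurements, which is why I used the stops rather than the pictures to judge the end points. The pictures show nothing else disturbed.

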